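Turn the bead dish to face the jar

ROBOT

A 6-joint arm with a two-finger parallel gripper is mounted at the origin on the work surface. World frame = base frame: x ahead of the robot, y to its left, z up, the work surface at z = 0. Lengths are in m, angles in rad, forces in N, time in s.
With the tool pointing down it reaches from about 0.3 to 0.85 m from the base axis. Payload 4.2 kg.
Tool frame: the origin (TCP) lies midway between the tips of the shut fingers; the grasp point (between the pads) lies env.grasp_offset behind it (env.grasp_offset is the distance from the TCP to the grasp point, in m); x points along the fingers, y is the direction in which the jaws open and shut, and the axes are right-handed (so a half turn about x gives the same grasp; the last joint's range is limited). The gripper opens to 91 mm and grips with 3 to 60 N. Pads are 32 mm wide; open, the fingers measure 118 mm over their backs; the gripper's body (76 mm by 178 mm) begins 60 mm behind the grasp point.
Start: joints at [1.112, 0.32, 1.565, -0, 1.257, -0.02], TCP at [0.244, 0.521, 0.214] pointing down, gripper open.
Joint ranges: [-3.11, 3.11], [-0.84, 2.01], [0.21, 2.61], [-1.34, 4.49], [0.05, 2.63], [-2.56, 2.56]. Speed limits (rad/s): [2.57, 2.57, 3.14, 3.14, 3.14, 3.14].

INTERFACE

Orientations are given as a unit quaternion [w, x, y, z].
In Python, from workcell import env gives the robot as it stands.
- The arm moves only by the shell command python3 -m creep 'ROWS'. ROWS is JSON, a list of rows, each an object with "dp": the shift along the tool's x, y, z in mm, a list of three; "twist": the turn about the tool's x in degrees; "grip": the closure, from 0 (fully open) to 1 (shut). In form: [{"dp": [tx, ty, tz], "twist": twist, "grip": grip}, ...]. A call has 1 to 5 rows; each row shifts and turns the commanded pose from where the row before left it, along the tool's axes as they then stand; what a row does not reach is not made up. A row lasts 1/12 s, in which the tool goes at most 41.7 mm and 7.16 degrees, less where a joint would pass 70% of its speed; a pose out of reach is approached as far as the arm can. A call with a gripper value outside its range is refused whole. The fingers move at their own pace and stop on an object; the grip force is fixed at half the most. Time passes only in rows, so rows that do not move let the fingers close. It gives the time, the measured TCP pose, the force and the opening at its end, in the units of the state.
- env.sense(): the state, without advancing time (a new reading comes with each control period).
- env.snapshot(name): name is "scene" or "top" or "wrist"; returns a dict with "img" (480x640x3 uint8, blue, green, red), "depth" (480x640 float32, m along the optical axis (not along the pixel's ray), 0 where there is no reading), "camera_matrix" (3x3 intrinsics, pixels), "R" (3x3) and "t" (3): a world point X has camera coordinates R X + t. Camera axes: x right, y down, z forward; pixel columns grow to the right and rows downward; lengths in m; the calibration is good to about 2 mm. A picture is of the moment at which its call begins.
- env.hand_in(): hands the job in, once; it reports no verdict.
Trained networks look in the newest picture that a camera, given by its name, has taken for a name from the list of things; names that differ only in an ending like _2 or _b are one class to them, and where a whole thing is asked for, a point or a joint stands for the part that bears it (a point fixed in the world has none). Each returns a list of dicts, best first, with "p" (0 to 1); they miss things now and then, are a little off and sometimes report something else, mostly with a low value. They report only what shows in the picture. A call takes as long as a camera call. They do not tell look-alikes from the thing itself.
- env.search_frame(label, camera): "bbox" ([left, top, width, height] as shares, 0 to 1, of the picture: columns of its width, rows of its height, round what is visible of it).
- env.trace(label, camera): "mask" (480x640 bool, what is visible of it) and "bbox" ([left, top, width, height] as shares, 0 to 1, of the picture: columns of its width, rows of its height, round what is visible of it).
The state is a dict: "time": time; "qpos": joint angles; "joint_velocities": joint speeds; "effort": joint torques, N m; "eef_pos": TCP position; "ee_rot": TCP orientation; "contact_force": force on the tool from outside, world axes, zero at the start; "torque": the same for the moment, N m; "finger_gap": finger opening in m.
Only numpy, scipy, OpenCV 4.12 (cv2) and the standard library are available. Lean on these libraries where they do the work, as an engineer would, in place of code of your own. Each camera call takes 0.05 s, during which the arm holds its last target.

TASK

Slide the thread reel up off the post of the steel bead dish and stand it upright on the bare table beside the cork mat. Then lift the dish straight up off the mat (the freed post is its handle) and, while it is in the air, give it a quarter turn so that its pouring lip points at the open ceramic jar, holding it level throughout so that the loose bead stays in the middle of the dish. Finish still holding the dish level and motionless, about 80 mm above the mat over the place where it stood; do not disturb the jar, the bangles or the hair clip.

Things in the scene. Friction and masses are not known exactly. Their poses are not given: they have to be found in the camera images.
- reel_center (a point): Centre (half-way up) of the beige reel of wound thread, a plain tube 44 mm outside diameter, 36 mm tall, with a 26 mm through hole, z axis along the hole, 60 g. It starts upright over the dish's post, seated on the post's collar, its top 2 mm above the post's top; it slides off straight up with about 2.5 mm play on each side.
- dish_center (a point): Middle of the round polished steel dish, 10 mm above the dish's underside. Dish 123 mm diameter, rim 19 mm high, about 200 g with its post (160 to 250 g). The hollow rises from its middle (5 mm above the underside) at 8 degrees out to 30 mm radius, then at 18 degrees to the rim, so a tilt over about 8 degrees lets the bead roll away. z up; +x points from the middle to the pouring lip, a 26 mm wide spout that ends 77 mm from the middle; the post stands on the -x side.
- post_grip (a point): Point on the dish's upright post at a good height to grip, 47 mm above the dish's underside and 76 mm from the dish's middle, opposite the lip. The post is a square steel bar 15 x 15 mm, its faces along the dish's x and y axes, reaching from a 30 mm square collar (top at 26 mm above the dish's underside) up to 60 mm; hidden inside the reel at the start. Axes as the dish's.
- bead_center (a point): Centre of the loose green glass bead, a 24 mm ball of 18 g, resting at the middle of the dish.
- mat_center (a point): Point on the top of the fixed cork mat, 4 mm above the table, directly under where the middle of the dish stands at the start. The mat reaches 95 mm to its +x and 105 mm to its -x, 70 mm to each side in y. Its axes are parallel to the dish's at the start.
- jar: Open white ceramic jar, 76 mm diameter, 78 mm high, no lid on it; origin at the centre of its underside. It stands about 190 mm from the mat's centre on the mat's +y or -y side, so a quarter turn one way or the other brings the dish's lip to it. Loose; leave it where it is.
- bangles: Tied set of orange glass bangles, a ring stack 68 mm outside diameter, 35 mm high; origin at the centre of its underside; stands on the opposite side of the mat from the jar. Leave it where it is.
- clip: Grey plastic claw hair clip, 60 x 34 mm, about 30 mm high; origin at the centre of its underside; lies on the table beyond the lip. Leave it where it is.
Mind the look-alikes: they are no part of the job. There is more than one size of the jar; the one meant has the size given above.

How it is judged:
On the way, in this order (a step that is already met when the one before it is completed fails the run):
1. the reel is off the post and stands upright, let go, on the bare table beside the mat, the dish still standing on the mat (height (world z) of reel_center between 0.01 and 0.026 m and angle between reel_center's own z axis and vertical below 0.2 rad and contact force between reel and the fingers below 0.05 N and contact force between reel and mat below 0.01 N and contact force between reel and dish below 0.01 N and linear speed of reel below 0.05 m/s and z of dish_center in the frame of mat_center below 0.016 m), for 0.2 s.
2. the dish is lifted clear of the mat (by 25 mm or more), still facing as it stood (within about 20 degrees) (z of dish_center in the frame of mat_center above 0.035 m and angle between the x axis of dish_center and the x axis of mat_center, either way round below 0.35 rad and contact force between dish and the fingers above 0.5 N), for 0.1 s.
At the end, for the whole second after the job is handed in: Held by the gripper alone, still: dish 40-160 mm above the mat, within 35 mm of over its old place, quarter turn +-0.3 rad, jar within 55 mm of the lip's line, tilt under 0.12 rad, bead within 12 mm of the middle; reel upright and free on the bare table (height (world z) of reel_center between 0.01 and 0.026 m and angle between reel_center's own z axis and vertical below 0.2 rad and contact force between reel and the fingers below 0.05 N and contact force between each of reel, dish and mat below 0.01 N and contact force between reel and dish below 0.01 N and linear speed of reel below 0.05 m/s and z of dish_center in the frame of mat_center between 0.05 and 0.17 m and horizontal distance between dish_center and mat_center below 0.035 m and angle between the x axis of dish_center and the y axis of mat_center, either way round below 0.3 rad and x of jar in the frame of dish_center above 0.05 m and y of jar in the frame of dish_center between -0.055 and 0.055 m and angle between dish_center's own z axis and vertical below 0.12 rad and horizontal distance between bead_center and dish_center below 0.012 m and z of bead_center in the frame of dish_center below 0.02 m and contact force between dish and the fingers above 1 N and contact force between dish and jar below 0.01 N and contact force between dish and bangles below 0.01 N and linear speed of dish below 0.04 m/s and angular speed of dish below 0.2 rad/s); the arm keeps its last pose, push and grip.
It fails at once if the bead rolls more than 20 mm from the middle of the dish (horizontal distance between bead_center and dish_center above 0.02 m).
It fails at once if the dish is tilted more than 0.2 rad (angle between dish_center's own z axis and vertical above 0.2 rad).
It fails at once if the jar is pushed more than 20 mm from its place (distance of jar from where it was at the start of the episode above 0.02 m).
It fails at once if the bangles is pushed more than 20 mm from its place (distance of bangles from where it was at the start of the episode above 0.02 m).
It fails at once if the clip is pushed more than 20 mm from its place (distance of clip from where it was at the start of the episode above 0.02 m).
It also fails if it takes over 64 s, if anything falls off the work surface, if the arm or the gripper's body presses on something with over 40 N, if the wrist force passes 120 N, or if a joint passes its speed limit or range.

## Working session

There is one attempt and no reset: what is moved stays moved. The work goes in short steps, Python scripts to look and compute and a shell command to move; the robot and the scene stay as the last step left them, time stands still between calls to the robot, and variables do not carry over. Pictures are saved under pics/ and viewed, and the job is handed in when it is done.

```bash
mkdir -p pics; ls
python3 - <<'E'
from workcell import env
import cv2
print(env.sense(), env.grasp_offset)
for n in("scene","top"):
    s=env.snapshot(n); cv2.imwrite(f"pics/{n}0.png",s["img"]); print(n,s["camera_matrix"].tolist(),s["R"].tolist(),s["t"].tolist())
E
```

```text
pics
{'time': 0.0, 'qpos': array([ 1.11202036e+00,  3.20311869e-01,  1.56566566e+00, -1.27560972e-06,
        1.25739486e+00, -2.00016716e-02]), 'joint_velocities': array([ 1.01548321e-03,  8.24253544e-04, -9.79405616e-04, -9.73415654e-04,
       -3.01250958e-04, -5.33453905e-05]), 'effort': array([ 1.48904346e-03, -4.12444568e+01, -2.31972331e+01,  7.28713442e-02,
        4.57516161e-02, -1.59678284e-04]), 'eef_pos': array([0.24405659, 0.52008368, 0.213114  ]), 'ee_rot': array([ 0.69000912,  0.15327712,  0.69030668, -0.1544999 ]), 'contact_force': array([ 0.18929173, -0.24603732, -1.14206816]), 'torque': array([-0.00958021, -0.01662252,  0.05309266]), 'finger_gap': 0.09106553852767611} 0.0188
scene [[464.3221972861905, 0.0, 315.33763525386763], [0.0, 464.3221972861905, 242.70791421346382], [0.0, 0.0, 1.0]] [[-0.8822886889666097, 0.47066685118131985, -0.006275708776066436], [0.39866989691174937, 0.7401055712688911, -0.5415773782878336], [-0.25025783228094134, -0.4803295312343491, -0.8406274792119482]] [0.5432054107350682, -0.19096762703663633, 1.080944130458014]
top [[433.9047971166548, 0.0, 322.1340632744473], [0.0, 433.9047971166548, 244.52638904720607], [0.0, 0.0, 1.0]] [[-0.06253490206493967, -0.998021110699568, 0.006576368430144814], [-0.9745410530517006, 0.059639488242662034, -0.2161315973175511], [0.2153116855644651, -0.01992470928656132, -0.9763420937454428]] [0.007922358780737469, 0.6033302912188159, 0.6151527599444555]
```

View pics/scene0.png

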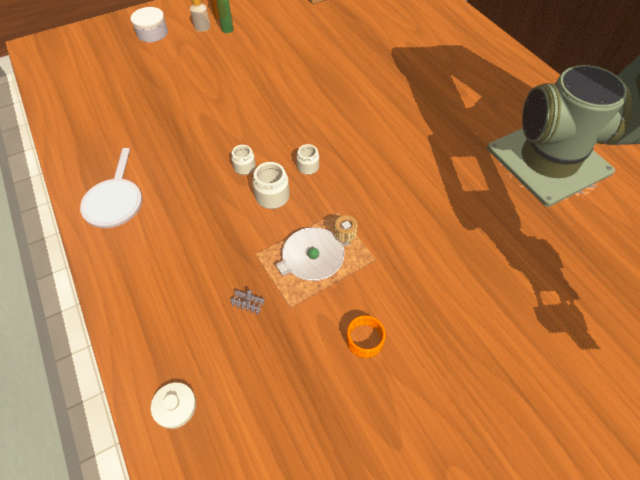

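View pics/top0.png

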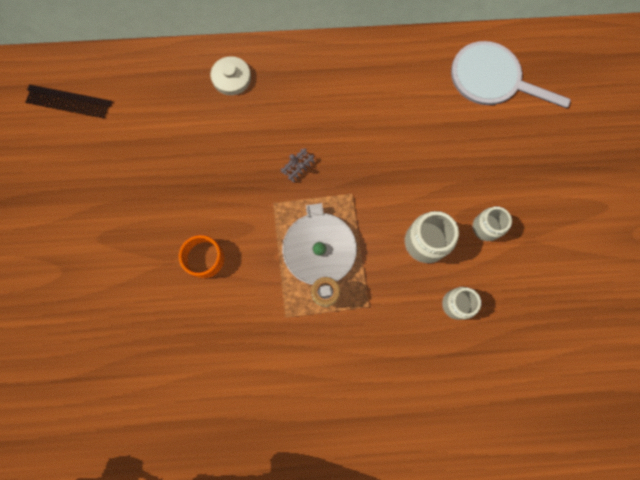

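The scene view shows the dish at (313,254) with the bead. The reel is on its post at (346,228), the lip is at (283,268), the large jar is at (270,187) with two small look-alikes at (242,160) and (308,160), the bangles are at (366,337) and the clip is at (247,301). Next I'll measure these.

```bash
cat > h.py <<'E'
from workcell import env
import numpy as np, cv2
def ray(s,u,v,z):
    K,R,t=[np.array(s[k]) for k in("camera_matrix","R","t")]
    d=R.T@np.linalg.solve(K,[u,v,1]); c=-R.T@t
    return c+d*(z-c[2])/d[2]
def cloud(s,m=None):
    K,R,t=[np.array(s[k]) for k in("camera_matrix","R","t")]
    ok=s["depth"]>0
    if m is not None: ok&=m
    v,u=np.nonzero(ok); z=s["depth"][v,u]
    P=np.stack([(u-K[0,2])/K[0,0]*z,(v-K[1,2])/K[1,1]*z,z],1)
    return (P-t)@R
def proj(s,X):
    K,R,t=[np.array(s[k]) for k in("camera_matrix","R","t")]
    p=K@(R@np.array(X)+t); return p[:2]/p[2]
E
python3 - <<'E'
from h import *
np.set_printoptions(precision=4,suppress=True)
for n in("top","scene"):
    s=env.snapshot(n); np.savez(f"{n}0.npz",**s)
    for l in("reel_center","dish_center","bead_center","mat_center","jar","bangles","clip"):
        for r in env.trace(l,n)[:4]:
            if r["p"]<.2: continue
            P=cloud(s,r["mask"]); b=np.array(r["bbox"])*[640,480,640,480]
            if len(P)==0: print(n,l,r["p"],b,"nodepth"); continue
            zt=np.percentile(P[:,2],95); T=P[P[:,2]>zt-.006]
            (c,rad)=cv2.minEnclosingCircle(T[:,:2].astype(np.float32))
            print(n,l,round(r["p"],2),b.round(),"med",np.median(P,0),"ztop",zt.round(4),"topcirc",np.round(c,4),round(rad,4),len(P))
E
```

```text
top reel_center 0.68 [316. 277.  25.  30.] med [ 0.5313 -0.0311  0.0647] ztop 0.0668 topcirc [ 0.5308 -0.0301] 0.0222 516
top dish_center 0.82 [283. 202.  72.  98.] med [ 0.6083 -0.0248  0.0176] ztop 0.0258 topcirc [ 0.601 -0.025] 0.083 4268
top bead_center 0.62 [315. 243.  12.  15.] med [ 0.6046 -0.0254  0.0292] ztop 0.0322 topcirc [ 0.606  -0.0252] 0.0106 154
top mat_center 0.67 [282. 202.  73.  98.] med [ 0.6089 -0.0251  0.0175] ztop 0.0251 topcirc [ 0.6027 -0.0249] 0.0813 4147
top jar 0.94 [472. 209.  38.  27.] med [ 0.6311 -0.3167  0.0313] ztop 0.0521 topcirc [ 0.63   -0.3176] 0.022 928
top jar 0.67 [441. 284.  40.  38.] med [ 0.501  -0.251   0.0274] ztop 0.0521 topcirc [ 0.5014 -0.2498] 0.0225 977
top jar 0.56 [406. 212.  52.  53.] med [ 0.6117 -0.2123  0.0443] ztop 0.0778 topcirc [ 0.6114 -0.2095] 0.0339 2073
top bangles 0.78 [182. 234.  42.  42.] med [0.6095 0.1722 0.0282] ztop 0.0354 topcirc [0.6051 0.171 ] 0.0339 676
top clip 0.57 [280. 148.  34.  32.] med [ 0.7632 -0.0003  0.0161] ztop 0.0283 topcirc [0.7618 0.0042] 0.0158 431
scene reel_center 0.64 [335. 216.  21.  28.] m
[... 319 characters left out ...]
101 84
scene mat_center 0.94 [254. 211. 124.  97.] med [0.6447 0.0077 0.0043] ztop 0.0071 topcirc [ 0.6023 -0.0249] 0.121 3031
scene jar 0.79 [295. 147.  22.  26.] med [ 0.5042 -0.24    0.0328] ztop 0.0525 topcirc [ 0.5023 -0.2502] 0.0227 589
scene jar 0.64 [231. 146.  26.  31.] med [ 0.6336 -0.3047  0.0334] ztop 0.052 topcirc [ 0.6323 -0.3172] 0.0219 566
scene jar 0.57 [252. 160.  36.  49.] med [ 0.6137 -0.1925  0.0503] ztop 0.0782 topcirc [ 0.6125 -0.2094] 0.034 1429
scene bangles 0.92 [346. 315.  39.  41.] med [0.6067 0.1731 0.0236] ztop 0.0367 topcirc [0.6057 0.171 ] 0.0344 844
scene clip 0.61 [231. 291.  32.  25.] med [0.7631 0.0043 0.0158] ztop 0.0285 topcirc [0.7633 0.0057] 0.0156 513
```

Run:
```python
import cv2
a=cv2.imread("pics/top0.png")[180:330,260:480]; cv2.imwrite("pics/crop0.png",cv2.resize(a,None,fx=3.6,fy=3.6,interpolation=cv2.INTER_CUBIC))
```

```text
(no output)
```

View pics/crop0.png

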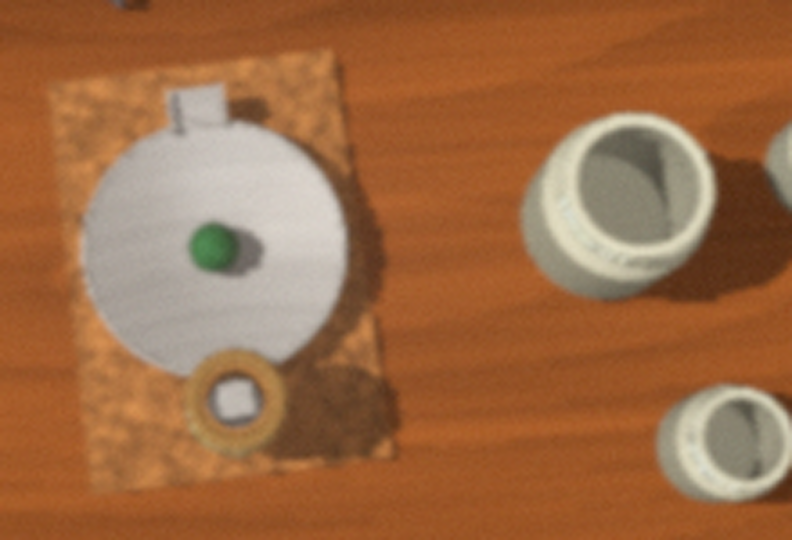

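Reel candidates: only the beige ring at top-view (326,291), and its measured ring radius of 22 mm and top height of 66 mm match the description. The close crop confirms the square post inside it. 
Jar candidates: (432,238) is 78 mm high; (493,223) and (462,303) are 52 mm. I choose (432,238), at world (0.612,-0.210). 
Dish candidates: only (319,248), since the pan at (487,72) has no post. 
Next I'll measure the mat yaw and the tool axes.

Run:
```python
from h import *
from scipy.spatial.transform import Rotation as Ro
np.set_printoptions(precision=4,suppress=True)
s=dict(np.load("top0.npz"))
# lateral mat edges hand-picked from crop (crop scale 3.6, origin 260,180)
c=lambda u,v: ray(s,260+u/3.6,180+v/3.6,.004)
A,B,C,D=c(333,50),c(392,455),c(92,490),c(50,85)
print(A[:2],B[:2],C[:2],D[:2])
for p,q in((B,A),(C,D)): d=q-p; print(np.degrees(np.arctan2(d[1],d[0])),np.hypot(*d[:2]))
for p,q in((B,C),(A,D)): d=q-p; print(np.degrees(np.arctan2(-d[0],d[1])),np.hypot(*d[:2]))
x=(A+D)/2-(B+C)/2; x/=np.linalg.norm(x); print("mat ctr",((A+B+C+D)/4+.005*x)[:2])
# dish rim circle
h=s["depth"]
P=cloud(s); Q=P[(abs(P[:,2]-.022)<.003)&(np.hypot(P[:,0]-.6065,P[:,1]+.025)<.066)&(np.hypot(P[:,0]-.6065,P[:,1]+.025)>.056)]
M=np.c_[2*Q[:,:2],np.ones(len(Q))]; w=np.linalg.lstsq(M,(Q[:,:2]**2).sum(1),rcond=None)[0]; print("rim",w[:2],np.sqrt(w[2]+w[:2]@w[:2]),len(Q))
st=env.sense(); q=st["ee_rot"]; print(st["eef_pos"],Ro.from_quat(np.roll(q,-1)).as_matrix())
```

```text
[ 0.7043 -0.0898] [ 0.5063 -0.1017] [0.499  0.0373] [0.6947 0.0491]
3.4568096009403004 0.19833121855884406
3.433045663970639 0.19613069160218183
3.0280617351294064 0.1392814500844028
3.9335774529014085 0.13920102276982016
mat ctr [ 0.6061 -0.026 ]
rim [ 0.6069 -0.0251] 0.0589857055336852 672
[0.2443 0.5205 0.214 ] [[ 0.0001  0.4249  0.9053]
 [ 0.0001  0.9053 -0.4249]
 [-1.      0.0001  0.    ]]
```

Yaw is about 3.5°, and the post estimate of (0.5306,-0.030) agrees with the reel circle. Now I'll turn the jaws to the dish's y axis (θ 64.9° to 93.5°) and travel above the reel.

```bash
python3 -m creep '[{"dp":[0,0,0],"twist":-5.72,"grip":0},{"dp":[0,0,0],"twist":-5.72,"grip":0},{"dp":[0,0,0],"twist":-5.72,"grip":0},{"dp":[0,0,0],"twist":-5.72,"grip":0},{"dp":[0,0,0],"twist":-5.72,"grip":0}]'
python3 -m creep '[{"dp":[0,-28,12.5],"twist":0,"grip":0},{"dp":[0,-28,12.5],"twist":0,"grip":0},{"dp":[0,-28,12.5],"twist":0,"grip":0},{"dp":[0,-28,12.5],"twist":0,"grip":0},{"dp":[0,-28,12.5],"twist":0,"grip":0}]'
python3 -m creep '[{"dp":[0,-28,12.5],"twist":0,"grip":0},{"dp":[0,-28,12.5],"twist":0,"grip":0},{"dp":[0,-28,12.5],"twist":0,"grip":0},{"dp":[0,-28,12.5],"twist":0,"grip":0},{"dp":[0,-28,12.5],"twist":0,"grip":0}]'
```

```text
time: 1.32
eef_pos: [0.2443, 0.5205, 0.214]
ee_rot: [0.707, -0.023, 0.707, 0.023]
contact_force: [0.7, -0.1, -0.1]
finger_gap: 0.0912
time: 1.73
eef_pos: [0.3155, 0.3833, 0.214]
ee_rot: [0.707, -0.021, 0.707, 0.022]
contact_force: [0.6, 1.3, 0.2]
finger_gap: 0.0912
time: 2.15
eef_pos: [0.3864, 0.2472, 0.2142]
ee_rot: [0.707, -0.021, 0.707, 0.022]
contact_force: [1.1, -0.1, -0.4]
finger_gap: 0.0909
```

```bash
python3 -m creep '[{"dp":[0,-28,12.5],"twist":0,"grip":0},{"dp":[0,-28,12.5],"twist":0,"grip":0},{"dp":[0,-28,12.5],"twist":0,"grip":0},{"dp":[0,-28,12.5],"twist":0,"grip":0},{"dp":[0,-28,12.5],"twist":0,"grip":0}]'
python3 -m creep '[{"dp":[0,-28,12.5],"twist":0,"grip":0},{"dp":[0,-28,12.5],"twist":0,"grip":0},{"dp":[0,-28,12.5],"twist":0,"grip":0},{"dp":[0,-28,12.5],"twist":0,"grip":0},{"dp":[10,-28,12.5],"twist":0,"grip":0}]'
python3 -m creep '[{"dp":[30,0,0],"twist":0,"grip":0},{"dp":[30,0,0],"twist":0,"grip":0},{"dp":[0,0,0],"twist":0,"grip":0}]'
python3 - <<'E'
from h import *
from scipy.spatial.transform import Rotation as Ro
st=env.sense(); print(st["eef_pos"],st["qpos"]); print(Ro.from_quat(np.roll(st["ee_rot"],-1)).as_matrix().round(4))
s=env.snapshot("wrist"); cv2.imwrite("pics/w1.png",s["img"]); np.savez("w1.npz",**s)
T=cloud(s); T=T[(abs(T[:,2]-.066)<.004)&(np.hypot(T[:,0]-.531,T[:,1]+.03)<.04)]
print(len(T), cv2.minEnclosingCircle(T[:,:2].astype(np.float32)) if len(T) else 0)
E
```

```text
time: 2.57
eef_pos: [0.4573, 0.1112, 0.2142]
ee_rot: [0.707, -0.021, 0.707, 0.021]
contact_force: [-0.4, 0.6, 0.5]
finger_gap: 0.0915
time: 2.98
eef_pos: [0.5294, -0.0249, 0.2057]
ee_rot: [0.708, -0.021, 0.705, 0.021]
contact_force: [-0.1, 0.1, 0.8]
finger_gap: 0.0911
time: 3.23
eef_pos: [0.5238, -0.0237, 0.1388]
ee_rot: [0.703, -0.02, 0.711, 0.021]
contact_force: [-1.6, 0.2, -0.8]
finger_gap: 0.0915
[ 0.5238238  -0.02373661  0.13884995] [-6.73246924e-02  3.07561809e-01  1.78544232e+00  1.94023333e-04
  1.05984323e+00 -1.69726364e+00]
[[-1.120e-02 -5.900e-02  9.982e-01]
 [ 9.000e-04  9.983e-01  5.900e-02]
 [-9.999e-01  1.600e-03 -1.110e-02]]
2200 ((0.5314464569091797, -0.029486238956451416), 0.022244969382882118)
```

View pics/w1.png

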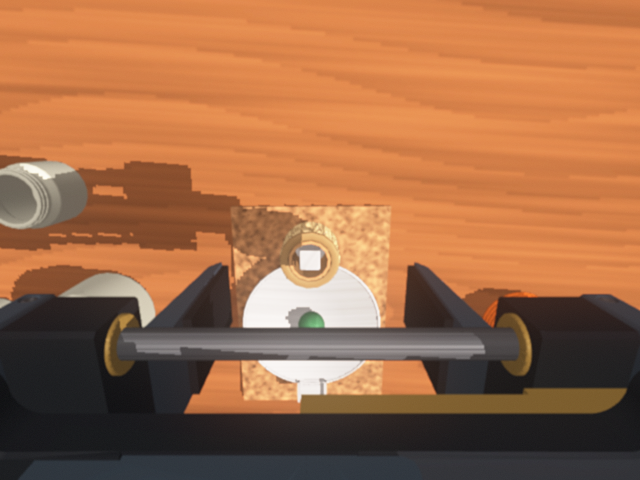

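The wrist view shows the reel ring at (310,255) with the square post inside it, between the open fingers; its measured centre is (0.5314,-0.0295). I'll settle the arm and read the pose.

```bash
python3 -m creep '[{"dp":[0,0,0],"twist":0,"grip":0},{"dp":[0,0,0],"twist":0,"grip":0}]'
python3 - <<'E'
from h import *
from scipy.spatial.transform import Rotation as Ro
st=env.sense(); print(st["eef_pos"],st["joint_velocities"].round(3)); R=Ro.from_quat(np.roll(st["ee_rot"],-1)).as_matrix();print(R.round(4), R.T@(np.array([.531,-.0298,.037])-st["eef_pos"])*1e3)
E
```

```text
time: 3.45
eef_pos: [0.529, -0.0231, 0.1459]
ee_rot: [0.708, -0.022, 0.705, 0.021]
contact_force: [-0.1, -0.3, -0.3]
finger_gap: 0.0909
[ 0.52896471 -0.02311989  0.14591777] [ 0.002 -0.01  -0.001  0.    -0.004  0.001]
[[ 3.700e-03 -6.090e-02  9.981e-01]
 [-2.000e-04  9.981e-01  6.090e-02]
 [-1.000e+00 -4.000e-04  3.700e-03]] [108.9256464   -6.74934846   1.22369964]
```

```bash
python3 -m creep '[{"dp":[15,-3.4,0.6],"twist":0,"grip":0},{"dp":[18,-3.4,0.6],"twist":0,"grip":0},{"dp":[18,0,0],"twist":0,"grip":0},{"dp":[18,0,0],"twist":0,"grip":0},{"dp":[15,0,0],"twist":0,"grip":0}]'
python3 -m creep '[{"dp":[12,0,0],"twist":0,"grip":0},{"dp":[8,0,0],"twist":0,"grip":0},{"dp":[5,0,0],"twist":0,"grip":0},{"dp":[0,0,0],"twist":0,"grip":0},{"dp":[0,0,0],"twist":0,"grip":0}]'
python3 - <<'E'
from h import *
from scipy.spatial.transform import Rotation as Ro
st=env.sense(); R=Ro.from_quat(np.roll(st["ee_rot"],-1)).as_matrix();print(R.round(4), R.T@(np.array([.531,-.0298,.037])-st["eef_pos"])*1e3)
s=env.snapshot("top"); cv2.imwrite("pics/t1.png",cv2.resize(s["img"][180:360,220:460],None,fx=3,fy=3))
E
```

```text
time: 3.87
eef_pos: [0.5305, -0.0298, 0.061]
ee_rot: [0.708, -0.022, 0.706, 0.021]
contact_force: [-0.1, -0.6, -0.2]
finger_gap: 0.0909
time: 4.28
eef_pos: [0.53, -0.03, 0.0358]
ee_rot: [0.707, -0.021, 0.706, 0.021]
contact_force: [0.4, -0.1, -0.7]
finger_gap: 0.0916
[[ 1.700e-03 -6.070e-02  9.982e-01]
 [-1.000e-04  9.982e-01  6.070e-02]
 [-1.000e+00 -2.000e-04  1.700e-03]] [-1.19233291  0.10383765  1.00248564]
```

View pics/t1.png

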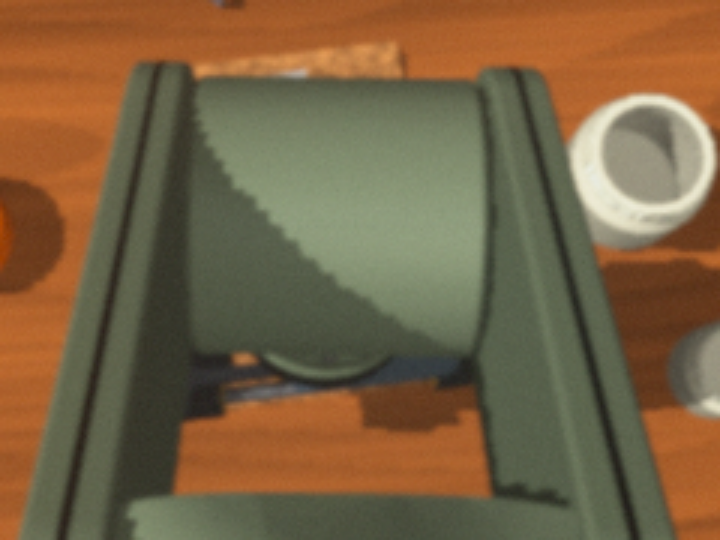

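The top view is blocked by the arm, but the pose numbers are within about 1 mm of the target. Closing the fingers.

```bash
python3 -m creep '[{"dp":[0,0,0.6],"twist":0,"grip":0.3},{"dp":[0,0,0],"twist":0,"grip":0.4},{"dp":[0,0,0],"twist":0,"grip":0.47},{"dp":[0,0,0],"twist":0,"grip":0.5},{"dp":[0,0,0],"twist":0,"grip":0.55}]'
python3 -m creep '[{"dp":[0,0,0],"twist":0,"grip":0.65},{"dp":[0,0,0],"twist":0,"grip":0.65},{"dp":[0,0,0],"twist":0,"grip":0.65}]'
```

```text
time: 4.75
eef_pos: [0.5299, -0.03, 0.0351]
ee_rot: [0.707, -0.021, 0.707, 0.021]
contact_force: [-0.1, -0.1, 0.1]
finger_gap: 0.061
time: 5.0
eef_pos: [0.5298, -0.03, 0.0349]
ee_rot: [0.707, -0.021, 0.707, 0.021]
contact_force: [1.0, -0.1, 0.8]
finger_gap: 0.0436
```

```bash
python3 -m creep '[{"dp":[0,0,0],"twist":0,"grip":0.7},{"dp":[-2,0,0],"twist":0,"grip":0.7},{"dp":[-4,0,0],"twist":0,"grip":0.7},{"dp":[-5,0,0],"twist":0,"grip":0.7},{"dp":[-5,0,0],"twist":0,"grip":0.7}]'
python3 -m creep '[{"dp":[-6,0,0],"twist":0,"grip":0.7},{"dp":[-8,0,0],"twist":0,"grip":0.7},{"dp":[-10,0,0],"twist":0,"grip":0.7},{"dp":[-10,0,0],"twist":0,"grip":0.7},{"dp":[-10,0,0],"twist":0,"grip":0.7}]'
python3 - <<'E'
from h import *
s=env.snapshot("scene"); cv2.imwrite("pics/s2.png",cv2.resize(s["img"][150:330,220:460],None,fx=3,fy=3)); print(env.sense()["eef_pos"])
E
```

```text
time: 5.42
eef_pos: [0.5299, -0.03, 0.0515]
ee_rot: [0.707, -0.021, 0.707, 0.021]
contact_force: [0.9, 0.3, -0.4]
finger_gap: 0.0437
time: 5.83
eef_pos: [0.53, -0.03, 0.0963]
ee_rot: [0.707, -0.021, 0.707, 0.021]
contact_force: [0.9, -1.2, -0.3]
finger_gap: 0.0437
[ 0.5314023  -0.03016843  0.09821207]
```

View pics/s2.png

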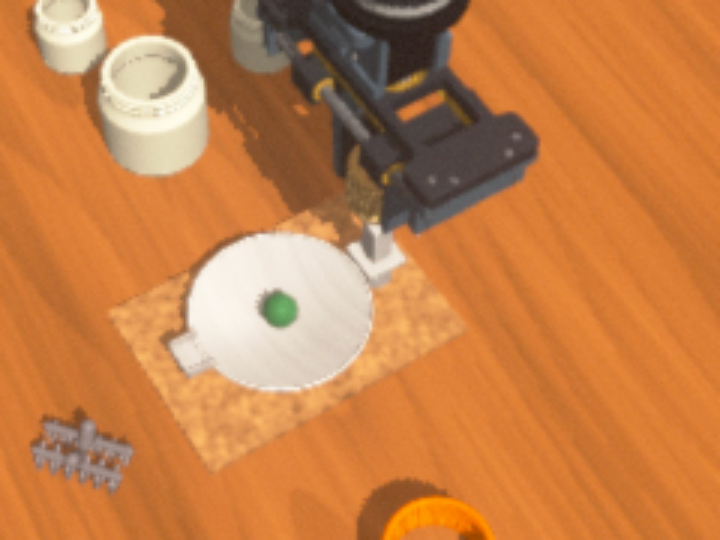

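In the scene crop the reel at (360,185) is in the fingers and clear of the post, which is visible at (377,240). The dish and bead (280,310) look undisturbed. I'll retract toward the robot and lower the reel onto the bare table.

```bash
python3 -m creep '[{"dp":[0,0,-12],"twist":0,"grip":0.7},{"dp":[0,0,-24],"twist":0,"grip":0.7},{"dp":[0,0,-30],"twist":0,"grip":0.7},{"dp":[0,0,-30],"twist":0,"grip":0.7},{"dp":[0,0,-18],"twist":0,"grip":0.7}]'
python3 -m creep '[{"dp":[5,0,-8],"twist":0,"grip":0.7},{"dp":[18,0,0],"twist":0,"grip":0.7},{"dp":[20,0,0],"twist":0,"grip":0.7},{"dp":[20,0,0],"twist":0,"grip":0.7},{"dp":[10,0,0],"twist":0,"grip":0.7}]'
python3 -m creep '[{"dp":[5,0,0],"twist":0,"grip":0.7},{"dp":[2,0,0],"twist":0,"grip":0.7},{"dp":[0,0,0],"twist":0,"grip":0.7},{"dp":[0,0,0],"twist":0,"grip":0.7}]'
```

```text
time: 6.3
eef_pos: [0.4125, -0.0368, 0.0948]
ee_rot: [0.706, -0.021, 0.708, 0.021]
contact_force: [0.1, 0.4, -1.0]
finger_gap: 0.0437
time: 6.72
eef_pos: [0.4081, -0.0373, 0.0204]
ee_rot: [0.706, -0.021, 0.707, 0.021]
contact_force: [-0.1, 1.1, -0.1]
finger_gap: 0.0439
time: 7.05
eef_pos: [0.409, -0.0375, 0.0154]
ee_rot: [0.707, -0.021, 0.706, 0.021]
contact_force: [0.9, -1.3, 0.0]
finger_gap: 0.0439
```

```bash
python3 -m creep '[{"dp":[4,0,0],"twist":0,"grip":0.7},{"dp":[3,0,0],"twist":0,"grip":0.7},{"dp":[0,0,0],"twist":0,"grip":0.7},{"dp":[0,0,0],"twist":0,"grip":0.7}]'
python3 -m creep '[{"dp":[1.5,0,0],"twist":0,"grip":0.7},{"dp":[0,0,0],"twist":0,"grip":0.7},{"dp":[0,0,0],"twist":0,"grip":0.7}]'
python3 - <<'E'
from h import *
s=env.snapshot("scene"); st=env.sense(); print(st["eef_pos"],st["contact_force"],st["finger_gap"]); cv2.imwrite("pics/s3.png",cv2.resize(s["img"][120:300,300:540],None,fx=3,fy=3))
E
```

```text
time: 7.38
eef_pos: [0.408, -0.0374, 0.0079]
ee_rot: [0.707, -0.021, 0.707, 0.021]
contact_force: [0.1, -0.3, 0.3]
finger_gap: 0.0436
time: 7.63
eef_pos: [0.4081, -0.0374, 0.0064]
ee_rot: [0.707, -0.021, 0.707, 0.021]
contact_force: [0.3, 0.3, 0.2]
finger_gap: 0.0436
[ 0.40810586 -0.03738653  0.00646269] [ 0.66705933  0.24571026 -0.74063251] 0.044051937577238104
```

View pics/s3.png

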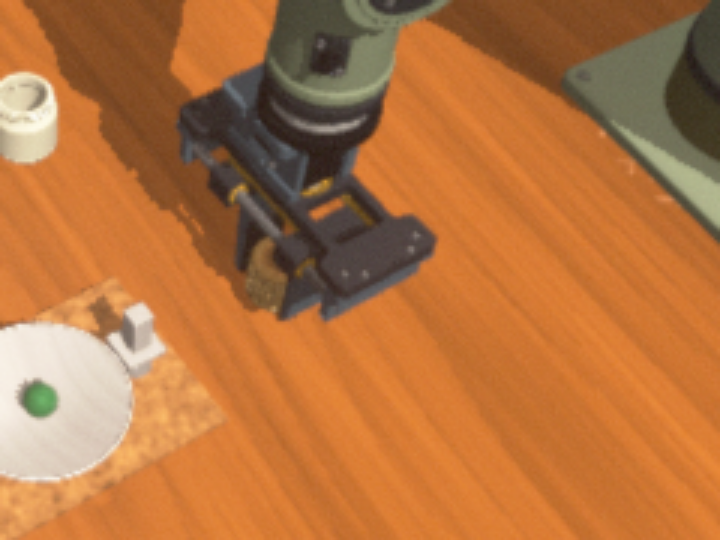

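The crop shows the reel at (265,275) between the fingers, almost on the table and well clear of the mat corner at (222,415). I'll do the last 1–2 mm and then release.

```bash
python3 -m creep '[{"dp":[1,0,0],"twist":0,"grip":0.7},{"dp":[0.5,0,0],"twist":0,"grip":0.7},{"dp":[0,0,0],"twist":0,"grip":0.7},{"dp":[0,0,0],"twist":0,"grip":0.7}]'
python3 -m creep '[{"dp":[0,0,0],"twist":0,"grip":0.45},{"dp":[0,0,0],"twist":0,"grip":0.35},{"dp":[0,0,0],"twist":0,"grip":0.2},{"dp":[0,0,0],"twist":0,"grip":0},{"dp":[0,0,0],"twist":0,"grip":0}]'
python3 -m creep '[{"dp":[0,0,0],"twist":0,"grip":0},{"dp":[-10,0,0],"twist":0,"grip":0},{"dp":[-20,0,0],"twist":0,"grip":0},{"dp":[-30,0,0],"twist":0,"grip":0},{"dp":[-30,0,0],"twist":0,"grip":0}]'
```

```text
time: 8.02
eef_pos: [0.4081, -0.0374, 0.0049]
ee_rot: [0.707, -0.021, 0.707, 0.021]
contact_force: [-0.2, 0.6, -1.1]
finger_gap: 0.0437
time: 8.43
eef_pos: [0.4081, -0.0374, 0.005]
ee_rot: [0.707, -0.021, 0.707, 0.021]
contact_force: [0.2, 0.2, -0.9]
finger_gap: 0.0739
time: 8.85
eef_pos: [0.4072, -0.0373, 0.0955]
ee_rot: [0.706, -0.021, 0.708, 0.021]
contact_force: [0.8, 0.6, 0.8]
finger_gap: 0.0914
```

```bash
python3 -m creep '[{"dp":[-30,0,0],"twist":0,"grip":0},{"dp":[-25,0,20],"twist":0,"grip":0},{"dp":[0,0,30],"twist":0,"grip":0},{"dp":[0,0,30],"twist":0,"grip":0},{"dp":[0,0,0],"twist":0,"grip":0}]'
python3 - <<'E'
from h import *
np.set_printoptions(precision=4,suppress=True)
s=env.snapshot("wrist"); cv2.imwrite("pics/w4.png",s["img"]); np.savez("w4.npz",**s)
s2=env.snapshot("scene"); cv2.imwrite("pics/s4.png",s2["img"]); np.savez("s4.npz",**s2)
print(env.sense()["eef_pos"])
for nm,q in(("w",s),("s",s2)):
    P=cloud(q)
    for lab,c,z0,z1,r in(("reel",(.408,-.037),.030,.042,.04),("post",(.531,-.03),.057,.07,.02)):
        T=P[(P[:,2]>z0)&(P[:,2]<z1)&(np.hypot(P[:,0]-c[0],P[:,1]-c[1])<r)]
        if len(T)>8: print(nm,lab,len(T),cv2.minAreaRect(T[:,:2].astype(np.float32)),np.percentile(T[:,2],[5,50,95]))
E
```

```text
time: 9.27
eef_pos: [0.4937, -0.0326, 0.1509]
ee_rot: [0.709, -0.022, 0.704, 0.021]
contact_force: [0.9, 0.1, -0.1]
finger_gap: 0.0914
[ 0.4879 -0.0325  0.1494]
w reel 1804 ((0.4103580713272095, -0.03763449192047119), (0.04363526403903961, 0.04336686059832573), 3.6017353534698486) [0.0326 0.0351 0.0363]
w post 390 ((0.5314836502075195, -0.02940313331782818), (0.015958087518811226, 0.014274888671934605), 3.527097463607788) [0.0592 0.0631 0.0643]
s reel 202 ((0.4091733694076538, -0.03459611535072327), (0.045169588178396225, 0.03598029911518097), 8.832125663757324) [0.0308 0.0356 0.0381]
s post 66 ((0.5316604971885681, -0.030089078471064568), (0.015544682741165161, 0.01660255156457424), 0.5833913087844849) [0.0588 0.0637 0.0661]
```

View pics/w4.png

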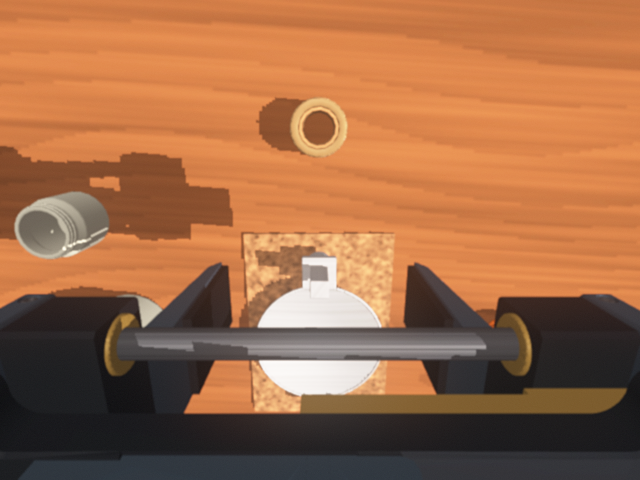

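View pics/s4.png

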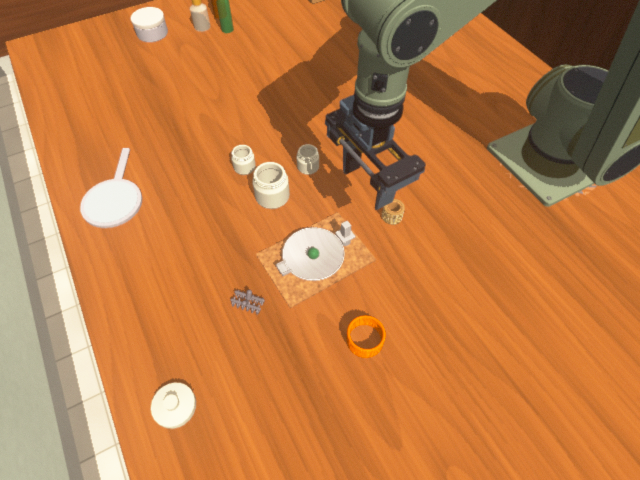

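In the wrist view the reel stands upright at (319,127), z top 0.036, and the post is free at (319,270), yaw 3.5°, centre (0.531,-0.030). I'll twist +90° so the jaws lie along the dish's x, then stop above the post.

```bash
python3 -m creep '[{"dp":[0,0,20],"twist":0,"grip":0},{"dp":[0,0,20],"twist":0,"grip":0},{"dp":[0,0,0],"twist":6.5,"grip":0},{"dp":[0,0,0],"twist":6.5,"grip":0},{"dp":[0,0,0],"twist":6.5,"grip":0}]'
python3 -m creep '[{"dp":[0,0,0],"twist":6.5,"grip":0},{"dp":[0,0,0],"twist":6.5,"grip":0},{"dp":[0,0,0],"twist":6.5,"grip":0},{"dp":[0,0,0],"twist":6.5,"grip":0},{"dp":[0,0,0],"twist":6.5,"grip":0}]'
python3 -m creep '[{"dp":[0,0,0],"twist":6.5,"grip":0},{"dp":[0,0,0],"twist":6.5,"grip":0},{"dp":[0,0,0],"twist":6.5,"grip":0},{"dp":[0,0,0],"twist":6.5,"grip":0},{"dp":[0,0,0],"twist":6.5,"grip":0}]'
python3 -m creep '[{"dp":[0,0,0],"twist":5.5,"grip":0},{"dp":[0,0,0],"twist":0,"grip":0},{"dp":[0,0,0],"twist":0,"grip":0},{"dp":[0,0,0],"twist":0,"grip":0}]'
cat > rep.py <<'E'
from h import *
from scipy.spatial.transform import Rotation as Ro
import sys
np.set_printoptions(precision=4,suppress=True)
st=env.sense(); R=Ro.from_quat(np.roll(st["ee_rot"],-1)).as_matrix()
print(st["time"],"pos",st["eef_pos"],"theta",np.degrees(np.arctan2(R[1,1],R[0,1])),"xaxis",R[:,0],"yz",R[2,1],"q",st["qpos"],"F",st["contact_force"],"T",st["torque"],st["finger_gap"])
if len(sys.argv)>3: print("tool mm",R.T@(np.array([float(a) for a in sys.argv[1:4]])-st["eef_pos"])*1e3)
E
python3 rep.py .5312 -.0298 .033
```

```text
time: 9.78
eef_pos: [0.5262, -0.0301, 0.1493]
ee_rot: [0.699, 0.101, 0.701, -0.101]
contact_force: [-0.2, 0.1, -0.7]
finger_gap: 0.091
time: 10.2
eef_pos: [0.5259, -0.0302, 0.1495]
ee_rot: [0.643, 0.292, 0.645, -0.293]
contact_force: [-0.9, 0.0, 0.5]
finger_gap: 0.0913
time: 10.62
eef_pos: [0.5259, -0.0302, 0.1495]
ee_rot: [0.536, 0.46, 0.537, -0.461]
contact_force: [0.8, 0.9, 0.3]
finger_gap: 0.0914
time: 10.95
eef_pos: [0.527, -0.0302, 0.1498]
ee_rot: [0.515, 0.484, 0.516, -0.484]
contact_force: [0.1, 1.4, -0.2]
finger_gap: 0.0912
10.95 pos [ 0.527  -0.0302  0.1498] theta 3.5704035760926147 xaxis [-0.0009  0.0001 -1.    ] yz -0.000940991286738635 q [-0.079   0.2972  1.7698  0.      1.0755 -0.1414] F [ 0.0575  1.4219 -0.2202] T [-0.0928  0.0482  0.0221] 0.09124949667266663
tool mm [116.7713   4.3609  -0.1093]
```

```bash
python3 -m creep '[{"dp":[12,2.2,0],"twist":0,"grip":0},{"dp":[18,2.2,0],"twist":0,"grip":0},{"dp":[18,0,0],"twist":0,"grip":0},{"dp":[14,0,0],"twist":0,"grip":0},{"dp":[0,0,0],"twist":0,"grip":0}]'
python3 rep.py .5312 -.0298 .034
python3 - <<'E'
from h import *
s=env.snapshot("scene"); cv2.imwrite("pics/s5.png",cv2.resize(s["img"][150:330,220:460],None,fx=3,fy=3))
s=env.snapshot("wrist"); cv2.imwrite("pics/w5.png",s["img"])
P=cloud(s);T=P[(P[:,2]>.058)&(P[:,2]<.068)&(np.hypot(P[:,0]-.531,P[:,1]+.03)<.016)]; print(len(T), len(T)>8 and cv2.minAreaRect(T[:,:2].astype(np.float32)))
E
```

```text
time: 11.37
eef_pos: [0.5297, -0.0297, 0.0852]
ee_rot: [0.513, 0.483, 0.517, -0.486]
contact_force: [-0.1, 0.1, -0.3]
finger_gap: 0.0912
11.3667 pos [ 0.5297 -0.0297  0.0852] theta 3.541144734064826 xaxis [-0.0065  0.0006 -1.    ] yz -0.006407229211286003 q [-0.0778  0.3711  1.845   0.0001  0.9319 -0.1396] F [-0.1232  0.1418 -0.269 ] T [-0.0378  0.0621  0.0205] 0.09120632509589387
tool mm [51.1972  1.8048  0.222 ]
677 ((0.5315800905227661, -0.029037486761808395), (0.014774652197957039, 0.015132310800254345), 3.5315017700195312)
```

View pics/s5.png

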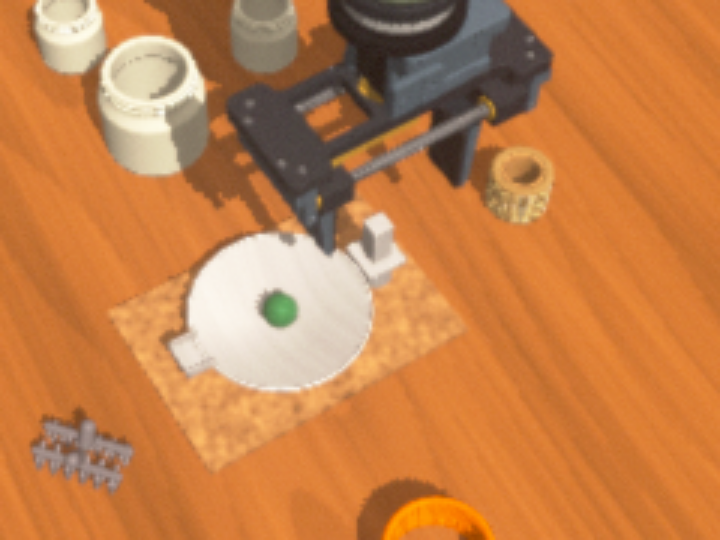

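View pics/w5.png

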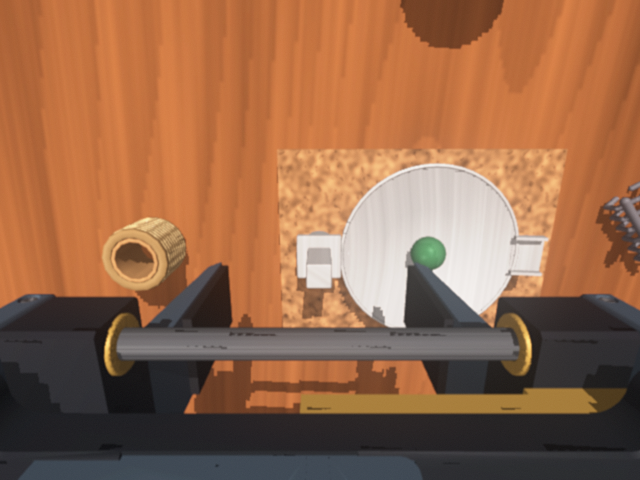

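The crop shows the finger tip at (330,245) beside the post at (377,235), and the bead centred at (280,310). The wrist view has the post at (319,270) midway between the fingers. I'll part-close before the final descent to stay well clear of the bead.

```bash
python3 -m creep '[{"dp":[0,0,0],"twist":0,"grip":0.5},{"dp":[0,0,0],"twist":0,"grip":0.5},{"dp":[0,0,0],"twist":0,"grip":0.5},{"dp":[0,0,0],"twist":0,"grip":0.5},{"dp":[0,0,0],"twist":0,"grip":0.5}]'
python3 rep.py .5314 -.0296 .034
```

```text
time: 11.88
eef_pos: [0.5325, -0.0299, 0.0884]
ee_rot: [0.515, 0.485, 0.515, -0.484]
contact_force: [-0.3, -1.2, 0.1]
finger_gap: 0.0605
11.8833 pos [ 0.5325 -0.0299  0.0884] theta 3.4643230994363643 xaxis [ 0.001  0.    -1.   ] yz 0.0009898958898740817 q [-0.0777  0.3677  1.8406  0.0001  0.9323 -0.1382] F [-0.2808 -1.2279  0.0742] T [-0.0578  0.0841 -0.0054] 0.06045947278565627
tool mm [54.4375 -1.0978 -0.3557]
```

```bash
python3 -m creep '[{"dp":[10,-1,0.3],"twist":0,"grip":0.55},{"dp":[14,0,0],"twist":0,"grip":0.55},{"dp":[14,0,0],"twist":0,"grip":0.55},{"dp":[10,0,0],"twist":0,"grip":0.55},{"dp":[6,0,0],"twist":0,"grip":0.55}]'
python3 -m creep '[{"dp":[0,0,0],"twist":0,"grip":0.55},{"dp":[0,0,0],"twist":0,"grip":0.55},{"dp":[0,0,0],"twist":0,"grip":0.55}]'
python3 rep.py .5314 -.0296 .034
python3 - <<'E'
from h import *
s=env.snapshot("wrist"); cv2.imwrite("pics/w6.png",s["img"])
P=cloud(s);T=P[(P[:,2]>.058)&(P[:,2]<.068)&(np.hypot(P[:,0]-.531,P[:,1]+.03)<.016)]; print(len(T), len(T)>8 and cv2.minAreaRect(T[:,:2].astype(np.float32)))
E
```

```text
time: 12.3
eef_pos: [0.5302, -0.0302, 0.0322]
ee_rot: [0.514, 0.484, 0.516, -0.485]
contact_force: [0.5, -0.2, -0.3]
finger_gap: 0.0411
time: 12.55
eef_pos: [0.5318, -0.0303, 0.0344]
ee_rot: [0.515, 0.485, 0.515, -0.484]
contact_force: [0.1, 0.6, -0.6]
finger_gap: 0.0409
12.55 pos [ 0.5318 -0.0303  0.0344] theta 3.463340137230103 xaxis [ 0.0011 -0.     -1.    ] yz 0.001116057127785841 q [-0.0785  0.4342  1.9022  0.0001  0.8041 -0.139 ] F [ 0.1281  0.5648 -0.6406] T [ 0.0091  0.029  -0.0555] 0.040879229530418025
tool mm [ 0.3889 -0.3413 -0.6902]
907 ((0.531396746635437, -0.027125073596835136), (0.014819305390119553, 0.01154511608183384), 3.2555811405181885)
```

View pics/w6.png

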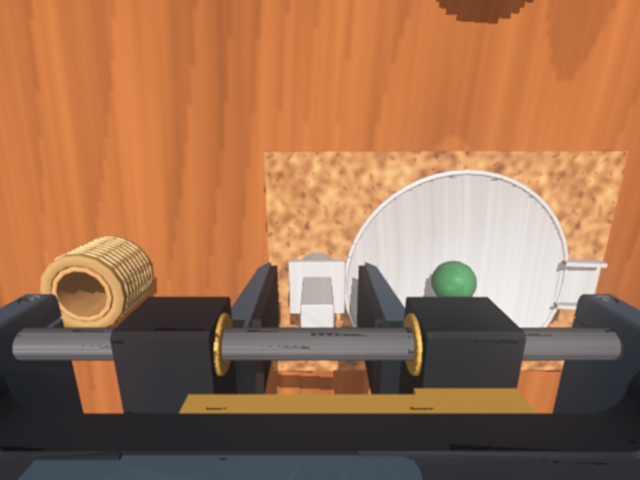

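The wrist view shows the post at (318,285) centred between the fingers, with the bead centred in the dish at (454,281). Closing on the post.

```bash
python3 -m creep '[{"dp":[0,-0.3,-0.6],"twist":0,"grip":0.65},{"dp":[0,0,0],"twist":0,"grip":0.7},{"dp":[0,0,0],"twist":0,"grip":0.75},{"dp":[0,0,0],"twist":0,"grip":0.8},{"dp":[0,0,0],"twist":0,"grip":0.85}]'
python3 -m creep '[{"dp":[0,0,0],"twist":0,"grip":0.9},{"dp":[0,0,0],"twist":0,"grip":1},{"dp":[0,0,0],"twist":0,"grip":1},{"dp":[0,0,0],"twist":0,"grip":1},{"dp":[0,0,0],"twist":0,"grip":1}]'
python3 rep.py .5314 -.0296 .034
```

```text
time: 13.02
eef_pos: [0.5311, -0.0297, 0.0341]
ee_rot: [0.515, 0.485, 0.515, -0.485]
contact_force: [0.6, -0.6, -0.3]
finger_gap: 0.0153
time: 13.43
eef_pos: [0.5311, -0.0296, 0.0341]
ee_rot: [0.515, 0.485, 0.515, -0.485]
contact_force: [-0.8, 0.7, 1.9]
finger_gap: 0.0148
13.4333 pos [ 0.5311 -0.0296  0.0341] theta 3.4593603995538222 xaxis [ 0.0005  0.0001 -1.    ] yz 0.0004574477222591966 q [-0.0774  0.434   1.9036  0.0002  0.8036 -0.1379] F [-0.7701  0.6808  1.8534] T [-0.0635  0.0611 -0.0084] 0.014775863043991136
tool mm [ 0.1098  0.3052 -0.0242]
```

```bash
python3 -m creep '[{"dp":[-0.5,0,0],"twist":0,"grip":1},{"dp":[-1,0,0],"twist":0,"grip":1},{"dp":[-2,0,0],"twist":0,"grip":1},{"dp":[-3,0,0],"twist":0,"grip":1},{"dp":[-3,0,0],"twist":0,"grip":1}]'
python3 -m creep '[{"dp":[-3,0,0],"twist":0,"grip":1},{"dp":[-2,0,0],"twist":0,"grip":1},{"dp":[-1,0,0],"twist":0,"grip":1},{"dp":[0,0,0],"twist":0,"grip":1},{"dp":[0,0,0],"twist":0,"grip":1}]'
python3 rep.py .5314 -.0296 .034
cat > look.py <<'E'
from h import *
import sys
np.set_printoptions(precision=4,suppress=True)
cx,cy,zo,tag=float(sys.argv[1]),float(sys.argv[2]),float(sys.argv[3]),sys.argv[4]
s=env.snapshot("scene"); cv2.imwrite(f"pics/s{tag}.png",cv2.resize(s["img"][150:330,220:460],None,fx=3,fy=3))
best=env.trace("dish_center","scene"); bb=env.trace("bead_center","scene")
if best:
    m=best[0]["mask"]; P=cloud(s,cv2.erode(m.astype(np.uint8),np.ones((3,3)))>0)
    r=np.hypot(P[:,0]-cx,P[:,1]-cy)
    # plane fit to hollow ring 36-56mm (18 deg cone): z = a + bx + cy + k*r
    k=(r>.034)&(r<.057)&(abs(P[:,2]-zo-.012)<.02); A=np.c_[np.ones(k.sum()),P[k,0]-cx,P[k,1]-cy,r[k]]
    w=np.linalg.lstsq(A,P[k,2],rcond=None)[0]; res=A@w-P[k,2]; kk=abs(res)<.003
    w=np.linalg.lstsq(A[kk],P[k,2][kk],rcond=None)[0]; print("dish p",best[0]["p"],"n",kk.sum(),"tilt x,y (rough)",w[1:3],"rslope",w[3],"z apex",w[0])
if bb:
    P=cloud(s,bb[0]["mask"]); T=P[P[:,2]>np.percentile(P[:,2],60)]; print("bead",bb[0]["p"],np.median(T,0), "bbox ctr",(np.array(bb[0]["bbox"])*[640,480,640,480]).round(1))
    b=np.array(bb[0]["bbox"]); print("bead ray",ray(s,(b[0]+b[2]/2)*640,(b[1]+b[3]/2)*480,zo+.017))
E
python3 look.py .6068 -.025 .0195 7
```

```text
time: 13.85
eef_pos: [0.5306, -0.0296, 0.0434]
ee_rot: [0.515, 0.485, 0.515, -0.485]
contact_force: [0.1, 0.5, -2.3]
finger_gap: 0.0149
time: 14.27
eef_pos: [0.5309, -0.0297, 0.0495]
ee_rot: [0.515, 0.485, 0.515, -0.485]
contact_force: [-1.1, 0.5, -2.3]
finger_gap: 0.0151
14.2667 pos [ 0.5309 -0.0297  0.0495] theta 3.458800481521548 xaxis [ 0.      0.0001 -1.    ] yz 3.4821693673636744e-05 q [-0.0775  0.4136  1.8879  0.0001  0.8401 -0.1379] F [-1.0934  0.5379 -2.2892] T [-0.0592  0.202   0.0051] 0.015094852013615555
tool mm [15.4811  0.5367 -0.02  ]
dish p 0.61 n 1306 tilt x,y (rough) [0.0006 0.0074] rslope 0.33059300034684114 z apex 0.019010906788480126
```

View pics/s7.png

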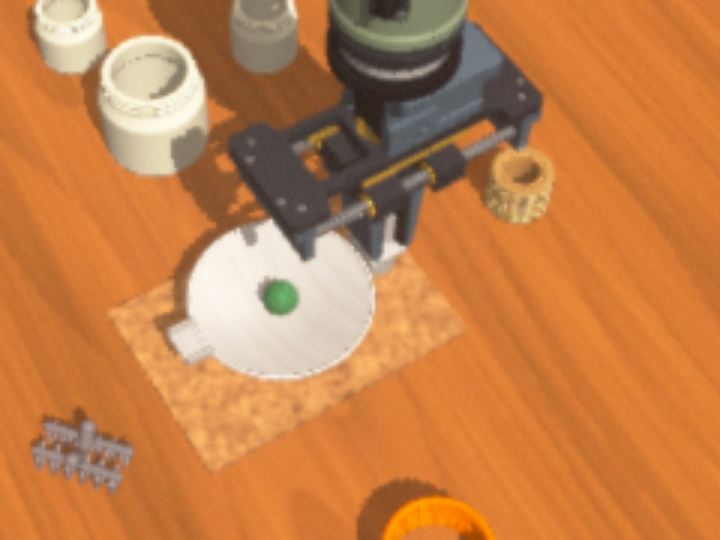

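The crop shows the dish lifted about 15 mm and level (measured tilt under 0.01 rad), with the bead centred at (281,297). Lifting to 80 mm.

```bash
python3 -m creep '[{"dp":[-1,0,0],"twist":0,"grip":1},{"dp":[-2,0,0],"twist":0,"grip":1},{"dp":[-4,0,0],"twist":0,"grip":1},{"dp":[-5,0,0],"twist":0,"grip":1},{"dp":[-5,0,0],"twist":0,"grip":1}]'
python3 -m creep '[{"dp":[-5,0,0],"twist":0,"grip":1},{"dp":[-5,0,0],"twist":0,"grip":1},{"dp":[-5,0,0],"twist":0,"grip":1},{"dp":[-5,0,0],"twist":0,"grip":1},{"dp":[-5,0,0],"twist":0,"grip":1}]'
python3 -m creep '[{"dp":[-5,0,0],"twist":0,"grip":1},{"dp":[-5,0,0],"twist":0,"grip":1},{"dp":[-5,0,0],"twist":0,"grip":1},{"dp":[-4,0,0],"twist":0,"grip":1},{"dp":[-2,0,0],"twist":0,"grip":1}]'
python3 -m creep '[{"dp":[-1,0,0],"twist":0,"grip":1},{"dp":[0,0,0],"twist":0,"grip":1},{"dp":[0,0,0],"twist":0,"grip":1},{"dp":[0,0,0],"twist":0,"grip":1}]'
python3 rep.py
python3 look.py .6068 -.025 .084 8
```

```text
time: 14.83
eef_pos: [0.531, -0.0296, 0.067]
ee_rot: [0.515, 0.485, 0.515, -0.485]
contact_force: [-0.0, 0.2, -1.7]
finger_gap: 0.0147
time: 15.25
eef_pos: [0.5309, -0.0297, 0.092]
ee_rot: [0.515, 0.485, 0.515, -0.485]
contact_force: [0.2, -0.2, -2.4]
finger_gap: 0.0146
time: 15.67
eef_pos: [0.5312, -0.0297, 0.1132]
ee_rot: [0.515, 0.485, 0.515, -0.484]
contact_force: [-0.8, 0.5, -1.5]
finger_gap: 0.015
time: 16.0
eef_pos: [0.5307, -0.0297, 0.1132]
ee_rot: [0.515, 0.485, 0.515, -0.485]
contact_force: [0.7, -0.2, -1.7]
finger_gap: 0.0151
16.0 pos [ 0.5307 -0.0297  0.1132] theta 3.4565494688924896 xaxis [-0.0006  0.0001 -1.    ] yz -0.0005694051947431888 q [-0.0775  0.3387  1.8122  0.0001  0.9913 -0.1379] F [ 0.6599 -0.1664 -1.7469] T [-0.0778  0.1821  0.03  ] 0.015113578688065114
dish p 0.59 n 1460 tilt x,y (rough) [0.0018 0.0078] rslope 0.3198368017742205 z apex 0.08311706923612008
```

View pics/s8.png

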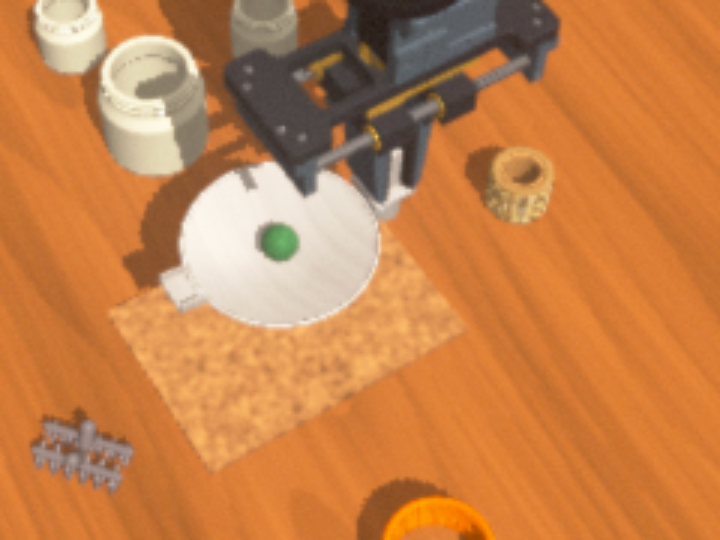

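The crop shows the dish level at height with the bead centred at (281,242). Now the clockwise quarter turn, with the post circling the dish centre so the dish middle and bead stay put.

```bash
python3 -m creep '[{"dp":[0,0,-0.66],"twist":0.5,"grip":1},{"dp":[0,0,-1.33],"twist":1,"grip":1},{"dp":[0,0.05,-2.65],"twist":2,"grip":1},{"dp":[0,0.1,-3.98],"twist":3,"grip":1},{"dp":[0,0.1,-3.98],"twist":3,"grip":1}]'
python3 -m creep '[{"dp":[0,0.1,-3.98],"twist":3,"grip":1},{"dp":[0,0.1,-3.98],"twist":3,"grip":1},{"dp":[0,0.05,-2.65],"twist":2,"grip":1},{"dp":[0,0,-1.33],"twist":1,"grip":1},{"dp":[0,0,-0.66],"twist":0.5,"grip":1}]'
python3 -m creep '[{"dp":[0,0,0],"twist":0,"grip":1}]'
python3 rep.py
python3 - <<'E'
from h import *
from scipy.spatial.transform import Rotation as Ro
st=env.sense(); R=Ro.from_quat(np.roll(st["ee_rot"],-1)).as_matrix(); print("pred dish centre",st["eef_pos"]+.076*R[:,1])
E
python3 look.py .6068 -.025 .084 9
```

```text
time: 16.57
eef_pos: [0.5311, -0.0169, 0.1134]
ee_rot: [0.472, 0.527, 0.472, -0.526]
contact_force: [1.3, 0.4, -1.4]
finger_gap: 0.0147
time: 16.98
eef_pos: [0.5335, -0.0044, 0.1134]
ee_rot: [0.428, 0.563, 0.428, -0.563]
contact_force: [0.4, 0.7, -2.1]
finger_gap: 0.0148
time: 17.07
eef_pos: [0.5335, -0.0046, 0.1134]
ee_rot: [0.428, 0.563, 0.428, -0.563]
contact_force: [0.1, -0.2, -1.7]
finger_gap: 0.0149
17.0667 pos [ 0.5335 -0.0046  0.1134] theta -15.537346746715071 xaxis [-0.      0.0001 -1.    ] yz -5.2086151180685825e-05 q [-0.0302  0.341   1.8078  0.0001  0.9928  0.2409] F [ 0.1352 -0.1926 -1.7452] T [-0.038   0.215   0.0021] 0.0149026946691662
pred dish centre [ 0.6067432  -0.0249665   0.11341592]
dish p 0.81 n 1445 tilt x,y (rough) [0.0016 0.0089] rslope 0.3287323846568767 z apex 0.08295398323750083
bead 0.58 [ 0.6072 -0.0245  0.1111] bbox ctr [309.4 223.3  10.   12.6]
bead ray [ 0.6032 -0.0258  0.101 ]
```

View pics/s9.png

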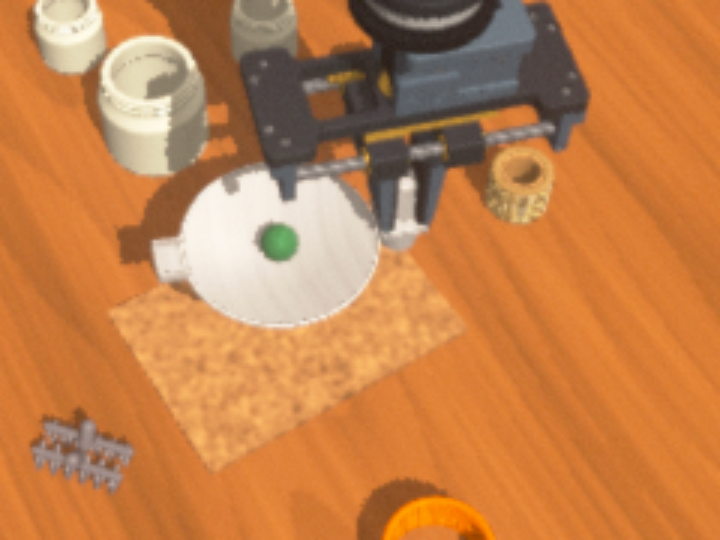

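The crop shows the turn going the right way: the lip at (170,258) is moving toward the jar at (155,105) and the bead is still centred at (279,242). The predicted dish centre hasn't moved. Continuing.

```bash
python3 -m creep '[{"dp":[0,0,-0.66],"twist":0.5,"grip":1},{"dp":[0,0,-1.33],"twist":1,"grip":1},{"dp":[0,0.05,-2.65],"twist":2,"grip":1},{"dp":[0,0.1,-3.98],"twist":3,"grip":1},{"dp":[0,0.1,-3.98],"twist":3,"grip":1}]'
python3 -m creep '[{"dp":[0,0.1,-3.98],"twist":3,"grip":1},{"dp":[0,0.1,-3.98],"twist":3,"grip":1},{"dp":[0,0.1,-3.98],"twist":3,"grip":1},{"dp":[0,0.1,-3.98],"twist":3,"grip":1},{"dp":[0,0.1,-3.98],"twist":3,"grip":1}]'
python3 -m creep '[{"dp":[0,0.1,-3.98],"twist":3,"grip":1},{"dp":[0,0.1,-3.98],"twist":3,"grip":1},{"dp":[0,0.1,-3.98],"twist":3,"grip":1},{"dp":[0,0.1,-3.98],"twist":3,"grip":1},{"dp":[0,0.1,-3.98],"twist":3,"grip":1}]'
python3 -m creep '[{"dp":[0,0.1,-3.98],"twist":3,"grip":1},{"dp":[0,0.1,-3.98],"twist":3,"grip":1},{"dp":[0,0.05,-2.65],"twist":2,"grip":1},{"dp":[0,0,-1.33],"twist":1,"grip":1},{"dp":[0,0,-0.66],"twist":0.5,"grip":1}]'
python3 rep.py
python3 look.py .6068 -.025 .084 10
```

```text
time: 17.63
eef_pos: [0.5379, 0.0072, 0.1134]
ee_rot: [0.379, 0.597, 0.379, -0.597]
contact_force: [-0.5, -0.4, -2.5]
finger_gap: 0.015
time: 18.05
eef_pos: [0.5486, 0.0241, 0.1134]
ee_rot: [0.297, 0.642, 0.298, -0.641]
contact_force: [0.2, 0.2, -1.6]
finger_gap: 0.0147
time: 18.47
eef_pos: [0.5633, 0.0375, 0.1134]
ee_rot: [0.211, 0.675, 0.211, -0.675]
contact_force: [0.5, -0.4, -1.9]
finger_gap: 0.0148
time: 18.88
eef_pos: [0.5742, 0.0438, 0.1134]
ee_rot: [0.155, 0.69, 0.156, -0.69]
contact_force: [0.0, -0.1, -1.5]
finger_gap: 0.0149
18.8833 pos [0.5742 0.0438 0.1134] theta -64.58794616077503 xaxis [ 0.0002  0.0002 -1.    ] yz -9.676375517286839e-05 q [0.056  0.4011 1.7099 0.0002 1.0305 1.1832] F [ 0.0163 -0.1436 -1.452 ] T [-0.0039  0.2008  0.0173] 0.014944105306502056
dish p 0.58 n 938 tilt x,y (rough) [-0.0018  0.0094] rslope 0.32579400939156605 z apex 0.08304836879725828
```

View pics/s10.png

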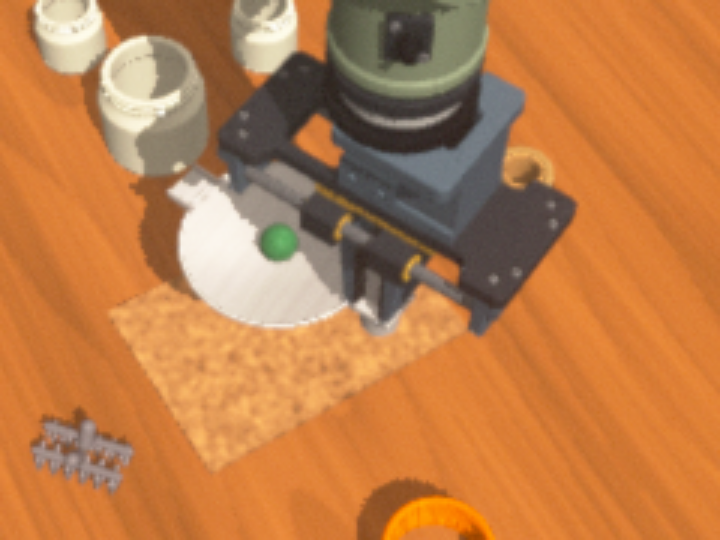

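The bead is still centred at (279,242), the lip at (195,188) approaches the jar side, and nothing is touched. 22° left.

```bash
python3 -m creep '[{"dp":[0,0,-0.66],"twist":0.5,"grip":1},{"dp":[0,0,-1.33],"twist":1,"grip":1},{"dp":[0,0.05,-2.65],"twist":2,"grip":1},{"dp":[0,0.1,-3.98],"twist":3,"grip":1},{"dp":[0,0.1,-3.98],"twist":3,"grip":1}]'
python3 -m creep '[{"dp":[0,0.1,-3.98],"twist":3,"grip":1},{"dp":[0,0.1,-3.98],"twist":3,"grip":1},{"dp":[0,0.1,-3.98],"twist":3,"grip":1},{"dp":[0,0.05,-2.65],"twist":2,"grip":1},{"dp":[0,0,-1.33],"twist":1,"grip":1}]'
python3 -m creep '[{"dp":[0,0,-0.66],"twist":0.5,"grip":1},{"dp":[0,0,0],"twist":0,"grip":1},{"dp":[0,0,0],"twist":0,"grip":1},{"dp":[0,0,0],"twist":0,"grip":1},{"dp":[0,0,0],"twist":0,"grip":1}]'
python3 rep.py
python3 look.py .6068 -.025 .084 11
python3 - <<'E'
from h import *
from scipy.spatial.transform import Rotation as Ro
np.set_printoptions(precision=4,suppress=True)
st=env.sense(); R=Ro.from_quat(np.roll(st["ee_rot"],-1)).as_matrix(); C=st["eef_pos"]+.076*R[:,1]; print("pred dish centre",C)
s=env.snapshot("top"); cv2.imwrite("pics/t11.png",s["img"])
s=env.snapshot("scene"); P=cloud(s)
for l in("jar","bangles","clip","reel_center","bead_center"):
    for r in env.trace(l,"scene")[:3]:
        if r["p"]<.3: continue
        Q=cloud(s,r["mask"]); zt=np.percentile(Q[:,2],95); T=Q[Q[:,2]>zt-.006]; print(l,round(r["p"],2),zt,cv2.minEnclosingCircle(T[:,:2].astype(np.float32)))
# scene-based dish rim
Q=P[(abs(P[:,2]-.102)<.004)&(np.hypot(P[:,0]-.6068,P[:,1]+.025)<.067)&(np.hypot(P[:,0]-.6068,P[:,1]+.025)>.054)]
M=np.c_[2*Q[:,:2],np.ones(len(Q))]; w=np.linalg.lstsq(M,(Q[:,:2]**2).sum(1),rcond=None)[0]; print("rim",w[:2],np.sqrt(w[2]+w[:2]@w[:2]),len(Q))
E
```

```text
time: 19.45
eef_pos: [0.5859, 0.0481, 0.1135]
ee_rot: [0.097, 0.701, 0.097, -0.7]
contact_force: [0.0, -0.4, -2.1]
finger_gap: 0.0145
time: 19.87
eef_pos: [0.6019, 0.0509, 0.1134]
ee_rot: [0.024, 0.707, 0.024, -0.707]
contact_force: [-0.3, 0.5, -2.6]
finger_gap: 0.0148
time: 20.28
eef_pos: [0.602, 0.0509, 0.1135]
ee_rot: [-0.021, -0.707, -0.021, 0.707]
contact_force: [0.9, 0.7, -1.4]
finger_gap: 0.0151
20.2833 pos [0.602  0.0509 0.1135] theta -86.53050841975455 xaxis [-0.      0.0001 -1.    ] yz -7.544115086112815e-05 q [0.0653 0.4414 1.6413 0.0001 1.0589 1.5755] F [ 0.9205  0.6892 -1.3962] T [ 0.0641  0.1284 -0.0173] 0.015051098202395885
dish p 0.65 n 728 tilt x,y (rough) [0.0022 0.0112] rslope 0.32478408126026687 z apex 0.08309235891702228
pred dish centre [ 0.6066 -0.0249  0.1135]
jar 0.85 0.05254555916080936 ((0.5032155513763428, -0.24825741350650787), 0.02262094058096409)
jar 0.59 0.05201703518002057 ((0.6297562718391418, -0.3155282437801361), 0.024624714627861977)
bangles 0.92 0.0363960526676625 ((0.6057282090187073, 0.1706613153219223), 0.034487027674913406)
clip 0.89 0.029404226069117825 ((0.7623775005340576, 0.005157251842319965), 0.016506517305970192)
reel_center 0.91 0.03786374522938247 ((0.4092262089252472, -0.037627678364515305), 0.02326912432909012)
rim [ 0.6075 -0.0255] 0.057645388263717526 344
```

View pics/s11.png

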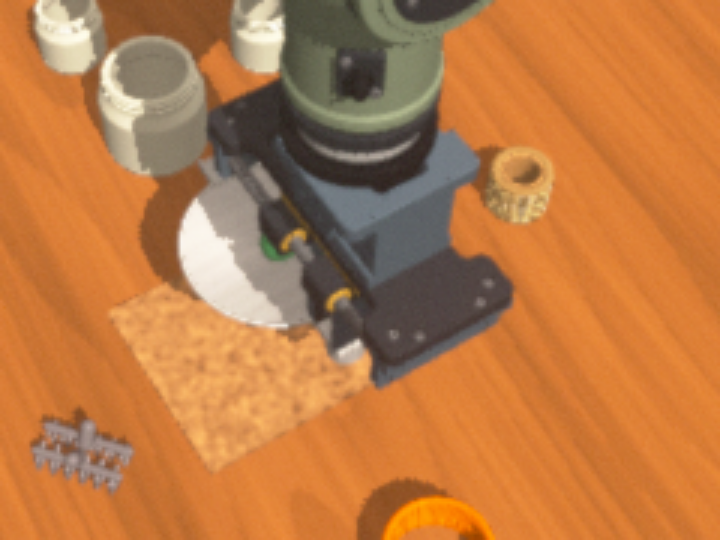

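View pics/t11.png

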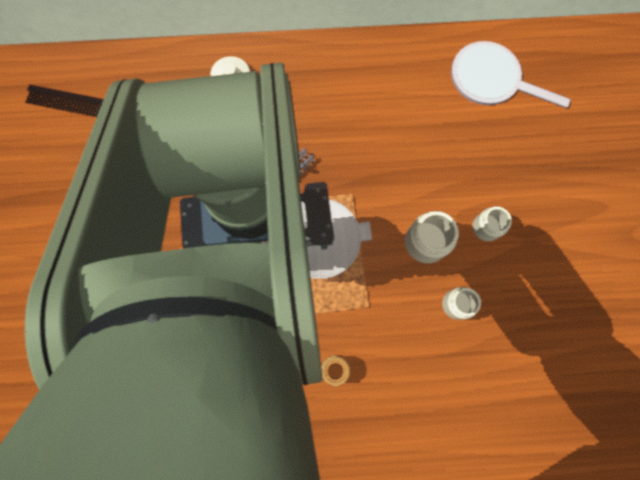

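The scene crop shows the bead partly hidden by the gripper at (274,246), about where it was when centred. The top view shows the lip at (365,231) pointing at the jar (432,238) and the reel standing at (335,370). The jar, bangles and clip haven't moved. I'll settle once more, check the bead in the wrist view and hand in.

```bash
python3 -m creep '[{"dp":[0,0,0],"twist":0,"grip":1},{"dp":[0,0,0],"twist":0,"grip":1},{"dp":[0,0,0],"twist":0,"grip":1},{"dp":[0,0,0],"twist":0,"grip":1},{"dp":[0,0,0],"twist":0,"grip":1}]'
python3 - <<'E'
from h import *
s=env.snapshot("wrist"); cv2.imwrite("pics/w12.png",s["img"]); P=cloud(s)
g=s["img"].astype(int); m=(g[...,1]>g[...,2]+25)&(g[...,1]>g[...,0]+15)
v,u=np.nonzero(m); print("green px",len(u),u.mean() if len(u) else 0,v.mean() if len(v) else 0)
Q=cloud(s,m); Q=Q[abs(Q[:,2]-.1)<.03]; print(len(Q),len(Q) and (np.median(Q,0),Q.max(0)))
if len(Q)>50:
    M=np.c_[2*Q,np.ones(len(Q))]; w=np.linalg.lstsq(M,(Q**2).sum(1),rcond=None)[0]; print("sphere",w[:3],np.sqrt(w[3]+w[:3]@w[:3]))
print(env.sense()["joint_velocities"].round(4))
E
```

```text
time: 21.2
eef_pos: [0.6021, 0.0509, 0.1134]
ee_rot: [0.021, 0.707, 0.021, -0.707]
contact_force: [-0.2, -0.6, -2.0]
finger_gap: 0.0149
green px 1414 453.82885431400285 284.1845827439887
1408 (array([ 0.61032224, -0.02134606,  0.10808773]), array([ 0.61947451, -0.01288273,  0.11293189]))
sphere [ 0.60761298 -0.02476156  0.10037367] 0.01138838331861496
[-0.0013 -0.0002 -0.0005 -0.0006 -0.002  -0.    ]
```

View pics/w12.png

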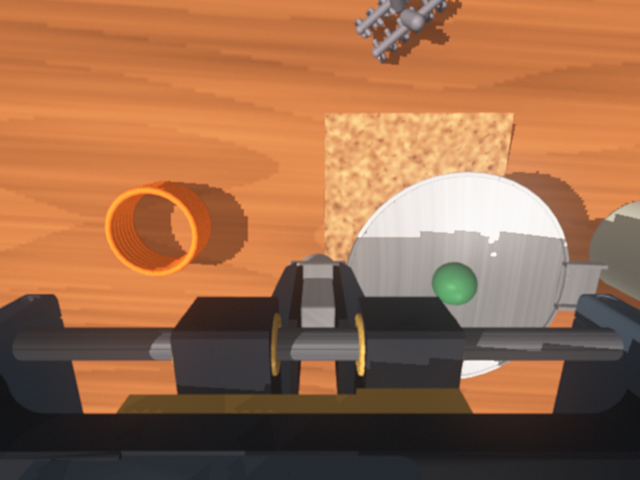

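The wrist view shows the bead at (454,284). A sphere fit puts it at (0.6076,-0.0248), about 1 mm from the dish middle. The lip at (585,285) points at the jar on the right, and the arm is still.

```bash
python3 -c "
from workcell import env
print(env.hand_in())"
```

```text
the job is handed in; nothing more can be done
None
```

I slid the reel off the post and stood it upright on the bare table at (0.409, -0.037), about 0.09 m clear of the mat. Then I gripped the dish by its post, lifted it 79 mm, gave it a quarter turn clockwise about its own middle, and handed it in at about 21 s.

Last checks before handing in:
- **Dish:** tilt was about 0.01 rad. It had turned 90°, and its middle was within about 1 mm of its old place.
- **Lip:** its line passes about 6 mm from the jar's centre, worked out from the jar's starting position.
- **Bead:** about 1 mm from the dish middle.
- **Arm and grip:** joint speeds were about 0.002 rad/s or less, with the fingers closed on the 15 mm post.
- **Reel, bangles and clip:** each measured in its place, within about 2 mm.

Two checks were incomplete:
- **Jar:** the network didn't report the big jar in the last scene picture. By eye it looked unmoved in the scene and top views.
- **Bead in the scene view:** the network also missed the bead there, so its position comes from the wrist camera.

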